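Report a failed capacitor to the bench camera

TASK

Show the bench camera which part to replace: point straight at the top of the short, fat capacitor on the circuit board with your fingertips two to three centimetres above it and stay there for two seconds, then point in the same way at its match, the short, fat loose capacitor in the parts tray, and then press the big button on the control box fully in and let it come out again. Point without touching: the board, tray and capacitors are not to be touched, nothing is picked up or moved, the little button stays out, and do not come down over any of the other capacitors.

Things in the scene. Friction and masses are not known exactly. Their poses are not given: they have to be found in the camera images.
- board: orange-brown circuit board, 180 (x) x 132 (y) mm, fixed on standoffs, its upper face 11 mm above the bench; origin on the bench under its centre. Three upright fixed black capacitors with bare metal tops stand on it, with a finned heat sink (32 mm above the bench), a blue terminal block and a chip
- tray: white parts tray, 200 (x) x 100 (y) mm, 14 mm high, floor 3 mm thick, fixed; origin on the bench under its centre. Three loose upright capacitors like those on the board stand in it with a relay and a terminal block
- box: grey control box of the bench camera, 85 (x) x 130 (y) x 40 mm high, fixed; origin on the bench under its centre. Two white round push buttons in black housings stand on its top, the big one towards its +y end, the little one towards its -y end
- board_fat: capacitor fixed on the board, the short, fat one: 36 mm across, 30 mm tall; origin at the centre of its underside, z up
- board_fat_top (a point): centre of the top face of that capacitor on the board
- board_tall: capacitor fixed on the board, the tall one: 24 mm across, 55 mm tall; origin at the centre of its underside, z up
- board_small: capacitor fixed on the board, the small one: 16 mm across, 24 mm tall; origin at the centre of its underside, z up
- spare_fat: loose capacitor standing in the tray, the short, fat one: 36 mm across, 30 mm tall; origin at the centre of its underside, z up
- spare_fat_top (a point): centre of the top face of that loose capacitor
- spare_tall: loose capacitor standing in the tray, the tall one: 24 mm across, 55 mm tall; origin at the centre of its underside, z up
- spare_small: loose capacitor standing in the tray, the small one: 16 mm across, 24 mm tall; origin at the centre of its underside, z up
- big_button_top (a point): centre of the top face of the big round button, 40 mm across, on the control box; it is pressed straight down
- big_button (a joint): travel of the big button: 0 = out, 0.006 m = fully in; a spring pushes it out again, 5 N hold it fully in
- little_button_top (a point): centre of the top face of the little round button, 16 mm across, on the control box, 66 mm from the big one
- little_button (a joint): travel of the little button: 0 = out, 0.004 m = fully in, 3 N hold it fully in
- relay: a loose blue relay block 20 x 15 x 16 mm lying in the tray, origin at its underside
- terminal: a loose grey two-screw terminal block 22 x 12 x 14 mm lying in the tray, origin at its underside
- battery: a loose black battery cell 14 mm across, 50 mm tall, standing on the bench, origin at its underside
- standoff: a loose brass standoff 12 mm across, 32 mm tall, standing on the bench, origin at its underside
- spool: a steel-coloured solder spool 52 mm across, 42 mm tall, standing at the back, origin at its underside
- screwdriver: a screwdriver 170 mm long lying at the back
- pot: a small white plastic bowl 64 mm across, 40 mm tall, at the back, origin at its underside

How it is judged:
On the way, in this order (a step that is already met when the one before it is completed fails the run):
1. point at the short, fat capacitor on the board for 1.5 s (horizontal distance between the grasp point and board_fat_top below 0.015 m and z of the grasp point in the frame of board_fat_top between 0.02 and 0.065 m), for 1.5 s.
2. point at the short, fat loose capacitor in the tray for 1.5 s (horizontal distance between the grasp point and spare_fat_top below 0.015 m and z of the grasp point in the frame of spare_fat_top between 0.02 and 0.065 m), for 1.5 s.
3. press the big button fully in (value of joint big_button above 0.0045 m), for 0.05 s.
At the end, for the whole second after the job is handed in: both buttons out (within 1.5 mm), the three loose capacitors upright (0.1 rad), at rest, within 5 mm of where they stood; other loose things within 20 mm. Pointing: tool point within 15 mm sideways of the centre of the top and 20 to 65 mm above it (value of joint each of big_button, little_button below 0.0015 m and distance of each of spare_fat, spare_tall, spare_small from where it was at the start of the episode below 0.005 m and angle between each of spare_fat, spare_tall, spare_small's own z axis and vertical below 0.1 rad and linear speed of each of spare_fat, spare_tall, spare_small below 0.01 m/s and distance of each of relay, terminal, battery, standoff, spool, screwdriver, pot from where it was at the start of the episode below 0.02 m); the robot touches nothing.
It fails at once if the board or a capacitor on it touched (contact force between any of the fingers, the arm and board above 0.3 N or contact force between any of the fingers, the arm and board_fat above 0.3 N or contact force between any of the fingers, the arm and board_tall above 0.3 N or contact force between any of the fingers, the arm and board_small above 0.3 N).
It fails at once if the tray or a capacitor in it touched (contact force between any of the fingers, the arm and tray above 0.3 N or contact force between any of the fingers, the arm and spare_fat above 0.3 N or contact force between any of the fingers, the arm and spare_tall above 0.3 N or contact force between any of the fingers, the arm and spare_small above 0.3 N).
It fails at once if another capacitor pointed at (tool point within 15 mm sideways of its centre and less than 65 mm above its top) ((horizontal distance between the grasp point and board_tall below 0.015 m and z of the grasp point in the frame of board_tall below 0.12 m) or (horizontal distance between the grasp point and board_small below 0.015 m and z of the grasp point in the frame of board_small below 0.089 m) or (horizontal distance between the grasp point and spare_tall below 0.015 m and z of the grasp point in the frame of spare_tall below 0.12 m) or (horizontal distance between the grasp point and spare_small below 0.015 m and z of the grasp point in the frame of spare_small below 0.089 m)).
It fails at once if the little button pressed (more than 2 mm) (value of joint little_button above 0.002 m).
It fails at once if a loose capacitor moved more than 5 mm or another loose thing more than 20 mm (distance of any of spare_fat, spare_tall, spare_small from where it was at the start of the episode above 0.005 m or distance of any of relay, terminal, battery, standoff, spool, screwdriver, pot from where it was at the start of the episode above 0.02 m).
It also fails if it takes over 54 s, if anything falls off the work surface, if the arm or the gripper's body presses on something with over 40 N, if the wrist force passes 120 N, or if a joint passes its speed limit or range.

ROBOT

A 7-joint arm with a two-finger parallel gripper is mounted at the origin on the work surface. World frame = base frame: x ahead of the robot, y to its left, z up, the work surface at z = 0. Lengths are in m, angles in rad, forces in N, time in s.
With the tool pointing down it reaches from about 0.425 to 1.025 m from the base axis. Payload 9.4 kg.
Tool frame: the origin (TCP) lies between the finger pads, 19 mm behind the fingertips; this is the grasp point; z points along the fingers, y is the line along which they close (so a half turn about z gives the same grasp; the last joint's range is limited). The gripper opens to 93 mm and grips with 3 to 60 N. Pads are 15 mm wide; open, the fingers measure 128 mm over their backs; the gripper's body (75 mm by 188 mm) begins 65 mm behind the grasp point.
Start: joints at [1.08, 0.599, -0.003, 1.599, 0.002, 0.943, -0.08], TCP at [0.292, -0.664, 0.237] pointing down, gripper open.
Joint ranges: [-2.57, 2.57], [-0.35, 1.97], [-1.29, 1.29], [0.11, 2.56], [-1.05, 4.19], [0.11, 1.86], [-2.63, 2.63]. Speed limits (rad/s): [2.22, 2.22, 3.01, 3.01, 3.14, 3.14, 3.14].

INTERFACE

Orientations are given as a unit quaternion [w, x, y, z].
In Python, from plant import bot gives the robot as it stands.
- The arm moves only by the shell command python3 nudge.py 'ROWS' [FORCE]. ROWS is a JSON object with one list for each field, all of the same length, 1 to 20, a row being the entries at one place: drx, dry, drz (a rotation vector in shares of 2 pi rad (1.0 is 2 pi rad)), sx, sy, sz (the shift in shares of the most that a row can go, 1 being 50 mm), finger_gap (the finger opening in m); each row shifts and turns the commanded pose from where the row before left it, along the tool's axes as they then stand; what a row does not reach is not made up. A row lasts 1/10 s, in which the tool goes at most 0.05 m and 0.15 rad, less where a joint would pass 70% of its speed; a pose out of reach is approached as far as the arm can. The fingers move at their own pace and stop on an object; FORCE is the grip in N (left out, the last holds). Time passes only in rows, so rows that do not move let the fingers close. It prints the time, the measured TCP pose, the force, the opening and the grip force at its end. Input that does not fit is refused with a message, and nothing moves.
- bot.get_state(): the state, without advancing time (a new reading comes with each control period).
- bot.snapshot(name): name is "scene" or "top"; returns the picture (400x640x3 uint8, red, green, blue); there is no depth.
- bot.camera_params(name): a dict with "intrinsics" (3x3 intrinsics, pixels), "position" and "attitude" of the camera in the world. Camera axes: x right, y down, z forward; pixel columns grow to the right and rows downward; lengths in m; the calibration is good to about 2 mm. A picture is of the moment at which its call begins. camera_params takes no time and is no camera call.
- bot.finish_job(): hands the job in; it is judged then, once.
The state is a dict: "time_s": time; "qpos": joint angles; "qvel": joint speeds; "tau": joint torques, N m; "tool_pos": TCP position; "eef_rot": TCP orientation; "force": force on the tool from outside, world axes, zero at the start; "moment": the same for the moment, N m; "finger_gap": finger opening in m; "gripper_force": force on a finger pad.
Only numpy, scipy, OpenCV 4.12 (cv2) and the standard library are available. Lean on these libraries where they do the work, as an engineer would, in place of code of your own. Each camera call takes 0.05 s, during which the arm holds its last target. There are 200 camera calls.

## Working session

There is one attempt and no reset: what is moved stays moved. The work goes in short steps, Python scripts to look and compute and a shell command to move; the robot and the scene stay as the last step left them, time stands still between calls to the robot, and variables do not carry over. Pictures are saved under pics/ and viewed, at most 10 in all, crops included, and the job is handed in when it is done.

```bash
ls; mkdir -p pics; python3 - <<'E'
from plant import bot
import cv2
for n in("scene","top"):
    cv2.imwrite(f"pics/{n}0.png",bot.snapshot(n)[:,:,::-1]); print(bot.camera_params(n))
s=bot.get_state();print(s['time_s'],s['tool_pos'],s['eef_rot'],s['finger_gap'])
E
```

```text
nudge.py
pics
plant.py
{'intrinsics': array([[371.68467766,   0.        , 320.00727934],
       [  0.        , 371.68467766, 200.94579914],
       [  0.        ,   0.        ,   1.        ]]), 'position': array([0.90640397, 0.34648403, 0.78430584]), 'attitude': array([-0.09465843,  0.31337029,  0.90524024, -0.27088548])}
{'intrinsics': array([[377.61536617,   0.        , 321.83648208],
       [  0.        , 377.61536617, 196.89879606],
       [  0.        ,   0.        ,   1.        ]]), 'position': array([0.51932366, 0.00367922, 0.9829465 ]), 'attitude': array([-0.02143271,  0.70879571, -0.70373182,  0.04371277])}
0.1 [ 0.29134609 -0.66343308  0.23665823] [-6.63273591e-04  9.78661676e-01  2.05477097e-01 -2.14291839e-04] 0.09324939953592452
```

View pics/scene0.png

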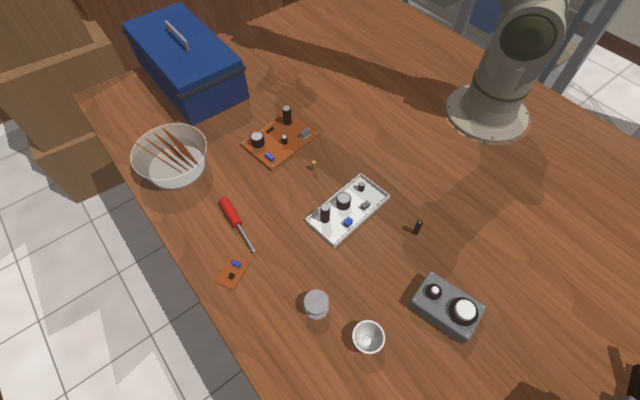

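View pics/top0.png

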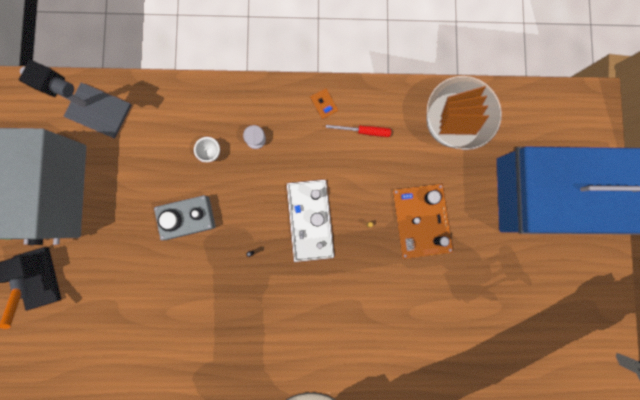

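Both pictures show everything. In the top view the board fat is near (433,198), the spare fat (317,219) and the big button (168,220). In the scene view they are near (257,138), (343,200) and (463,310). Next I take zoomed crops to get the top faces.

```bash
python3 - <<'E'
import cv2,numpy as np
t=cv2.imread("pics/top0.png");s=cv2.imread("pics/scene0.png")
def c(im,u,v,h=32):return cv2.resize(im[v-h:v+h,u-h:u+h],(260,260),interpolation=cv2.INTER_CUBIC)
cv2.imwrite("pics/crops.png",np.vstack([np.hstack([c(t,430,218),c(t,315,220),c(t,182,218)]),np.hstack([c(s,275,132),c(s,343,203),c(s,450,303)])]))
E
```

```text
(no output)
```

View pics/crops.png

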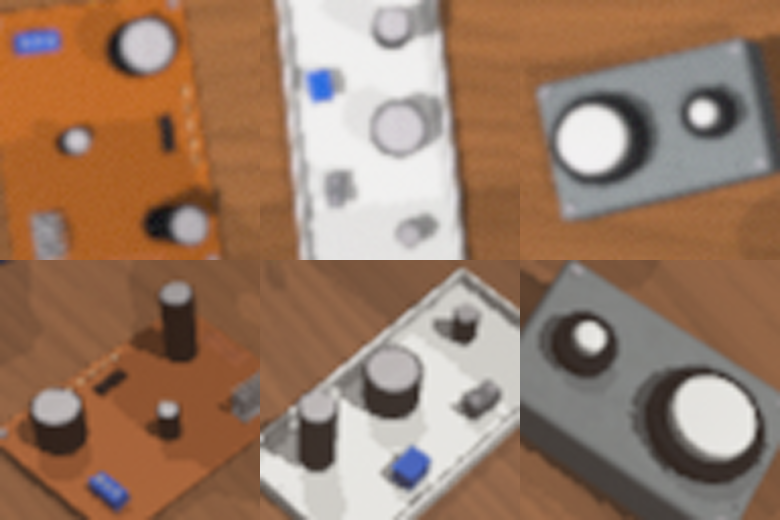

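The crops show all tops clearly: board fat, tall and small, spare fat, tall and small, and both buttons in both views. I flood-fill from these seeds, take the centroids and triangulate.

```bash
cat > m.py <<'E'
import cv2,numpy as np
from scipy.spatial.transform import Rotation as R
from plant import bot
P={};img={n:cv2.imread(f"pics/{n}0.png") for n in("top","scene")}
C={n:bot.camera_params(n) for n in img}
def rot(q):return R.from_quat(np.roll(q,-1)).as_matrix()
def seg(n,u,v,tol=22):
    k=4;h=28;x0,y0=int(u)-h,int(v)-h
    c=cv2.resize(img[n][y0:y0+2*h,x0:x0+2*h],None,fx=k,fy=k,interpolation=cv2.INTER_CUBIC)
    m=np.zeros((c.shape[0]+2,c.shape[1]+2),np.uint8)
    cv2.floodFill(c,m,(int((u-x0)*k),int((v-y0)*k)),0,(tol,)*3,(tol,)*3,cv2.FLOODFILL_MASK_ONLY|cv2.FLOODFILL_FIXED_RANGE|4)
    m=cv2.morphologyEx(m[1:-1,1:-1],cv2.MORPH_OPEN,np.ones((5,5)))
    M=cv2.moments(m,True);x,y,w,hh=cv2.boundingRect(m)
    return (M['m10']/M['m00']+.5)/k-.5+x0,(M['m01']/M['m00']+.5)/k-.5+y0,w/k,hh/k
def ray(n,u,v):
    c=C[n];return c['position'],rot(c['attitude'])@np.linalg.inv(c['intrinsics'])@[u,v,1]
def tri(a,b):
    (p,d),(q,e)=ray("top",*a),ray("scene",*b)
    s=np.linalg.lstsq(np.c_[d,-e],q-p,rcond=None)[0]
    A,B=p+s[0]*d,q+s[1]*e
    return (A+B)/2,np.linalg.norm(A-B),s[0]/C['top']['intrinsics'][0,0]
E
python3 - <<'E'
from m import *
np.set_printoptions(precision=4,suppress=True)
S=dict(board_fat=((434.2,197.1),(257,136),.041),board_tall=((444.3,241.4),(286.3,107.9),.066),board_small=((417,220.5),(284.4,136.4),.035),
spare_fat=((317.5,219.5),(343.5,197),.033),spare_tall=((315.5,194.2),(325.3,206.7),.058),spare_small=((320,245.8),(361.7,184.3),.027),
big=((167.7,220.5),(465.3,309.6),.05),little=((195,214),(435.2,290),.05))
for k,(a,b,z) in S.items():
    A,B=seg("top",*a),seg("scene",*b)
    p,e,mm=tri(A[:2],B[:2]); ps,es,_=tri(a,b)
    pl=[]
    for n,q in(("top",A),("scene",B)):
        o,d=ray(n,*q[:2]);pl.append((o+d*(z-o[2])/d[2])[:2])
    print(k,p,'gap',round(e,4),'seed',ps,'dia mm',np.array(A[2:])*mm*1e3,'planes',*pl,'px',np.round(A,1),np.round(B,1))
print(rot(bot.get_state()['eef_rot']))
E
```

```text
board_fat [ 0.6089 -0.3078  0.0442] gap 0.0009 seed [ 0.6074 -0.3093  0.0405] dia mm [26.4762 26.4762] planes [ 0.6095 -0.3092] [ 0.6073 -0.3102] px [433.8 196.7  10.5  10.5] [256.3 135.5  10.2   7.2]
board_tall [ 0.4982 -0.3229  0.0692] gap 0.0006 seed [ 0.4973 -0.323   0.0681] dia mm [15.7954 17.0105] planes [ 0.4984 -0.3242] [ 0.4963 -0.3256] px [444.2 241.2   6.5   7. ] [285.8 107.7   6.    4. ]
board_small [ 0.5495 -0.2644  0.0388] gap 0.0009 seed [ 0.5481 -0.2654  0.0367] dia mm [7.553 7.553] planes [ 0.5499 -0.2658] [ 0.5474 -0.2671] px [416.5 220.2   3.    3. ] [283.8 136.2   3.    2.5]
spare_fat [ 0.5442 -0.0061  0.0437] gap 0.0191 seed [ 0.5493 -0.0146  0.0354] dia mm [27.9414 26.0787] planes [ 0.5508 -0.0136] [ 0.5329 -0.0036] px [316.8 219.2  11.2  10.5] [351.  197.   49.5  48.8]
spare_tall [0.5973 0.0075 0.0983] gap 0.0059 seed [ 0.6108 -0.0089  0.0583] dia mm [92.2574 98.1336] planes [0.6029 0.0054] [ 0.5771 -0.0101] px [309.4 197.6  39.2  41.8] [335.8 198.9  47.   44.5]
spare_small [ 0.4846 -0.0187  0.0324] gap 0.0003 seed [ 0.4833 -0.0213  0.0245] dia mm [18.7399 18.1152] planes [ 0.4845 -0.019 ] [ 0.4815 -0.0212] px [318.7 245.7   7.5   7.2] [361.8 183.3   6.2   3.5]
big [0.5452 0.3473 0.0631] gap 0.0019 seed [0.544  0.3478 0.0578] dia mm [35.4482 35.4482] planes [0.5461 0.3513] [0.538  0.3481] px [167.1 219.9  14.8  14.8] [465.6 309.   18.5  18.2]
little [0.5613 0.2834 0.0615] gap 0.0017 seed [0.56   0.2838 0.0563] dia mm [11.4785 10.8743] planes [0.5623 0.2861] [0.5552 0.283 ] px [194.4 213.5   4.8   4.5] [435.1 289.3   5.8   6. ]
[[ 0.9156  0.4022 -0.0007]
 [ 0.4022 -0.9156  0.0012]
 [-0.0001 -0.0014 -1.    ]]
```

Units first: shifts go in shares of 50 mm and turns go in shares of 2 pi rad. So -0.057 rad / 6.2832 = -0.0091.

```bash
python3 - <<'E'
from m import *
for t in(6,8,10,12,15):
    A,B=seg("top",316.8,219.2,t),seg("scene",343.5,197,t)
    print(t,tri(A[:2],B[:2])[:2],np.round(A,1),np.round(B,1))
E
python3 nudge.py '{"drx": [0,0,0,0,0,0,0,0,0,0,0,0,0],"dry": [0,0,0,0,0,0,0,0,0,0,0,0,0],"drz": [-0.0159,-0.0159,-0.0159,-0.0159,-0.0159,-0.0159,-0.0159,-0.0159,-0.0159,-0.0159,-0.0159,-0.0091,0],"sx": [0,0,0,0,0,0,0,0,0,0,0,0,0],"sy": [0,0,0,0,0,0,0,0,0,0,0,0,0],"sz": [0,0,0,0,0,0,0,0,0,0,0,0,0],"finger_gap": [0,0,0,0,0,0,0,0,0,0,0,0,0]}' 10
```

```text
6 (array([ 0.55025509, -0.01330698,  0.03623901]), np.float64(0.0008155459735728133)) [316.8 219.3   9.8   9.2] [343.3 197.3  10.5   8. ]
8 (array([ 0.55031756, -0.01334644,  0.03552307]), np.float64(0.0007095844827730115)) [316.8 219.3  10.    9.2] [343.2 197.5  10.8   8.2]
10 (array([ 0.55030312, -0.01328894,  0.03572393]), np.float64(0.0009906490502203148)) [316.8 219.3  10.    9.5] [343.3 197.5  11.    8.5]
12 (array([ 0.55037051, -0.01326813,  0.03582621]), np.float64(0.0009839793632387378)) [316.8 219.2  10.2   9.8] [343.3 197.5  11.    8.8]
15 (array([ 0.55034895, -0.0132609 ,  0.03585744]), np.float64(0.0009664474732161246)) [316.8 219.2  10.5  10. ] [343.3 197.4  11.5   9. ]
time_s: 1.4
tool_pos: [0.2912, -0.6637, 0.2369]
eef_rot: [-0.0, 0.707, 0.707, 0.0]
force: [-0.2, 1.1, 0.1]
finger_gap: 0.0006
gripper_force: 0.0
```

To row units: 0.03 m is 0.6, 0.004 m is 0.08.

```bash
python3 nudge.py '{"drx": [0,0,0,0,0,0,0,0,0,0,0,0,0],"dry": [0,0,0,0,0,0,0,0,0,0,0,0,0],"drz": [0,0,0,0,0,0,0,0,0,0,0,0,0],"sx": [0.6,0.6,0.6,0.6,0.6,0.6,0.6,0.6,0.6,0.6,0.6,0,0],"sy": [0.08,0.08,0.08,0.08,0.08,0.08,0.08,0.08,0.08,0.08,0.08,0,0],"sz": [0,0,0,0,0,0,0,0,0,0,0,0,0],"finger_gap": [0,0,0,0,0,0,0,0,0,0,0,0,0]}'
```

```text
time_s: 2.7
tool_pos: [0.3357, -0.3337, 0.2376]
eef_rot: [0.0, 0.707, 0.707, -0.0]
force: [0.3, -0.4, 0.9]
finger_gap: 0.0004
gripper_force: 0.0
```

To row units: 0.029 m is 0.58, 0.027 m is 0.54.

```bash
python3 nudge.py '{"drx": [0,0,0,0,0,0,0,0,0,0,0,0,0,0,0,0,0],"dry": [0,0,0,0,0,0,0,0,0,0,0,0,0,0,0,0,0],"drz": [0,0,0,0,0,0,0,0,0,0,0,0,0,0,0,0,0],"sx": [0.05,0.05,0.05,0.05,0.05,0.05,0.05,0.05,0.05,0.05,0,0,0,0,0,0,0],"sy": [0.54,0.54,0.54,0.54,0.54,0.54,0.54,0.54,0.54,0.58,0,0,0,0,0,0,0],"sz": [0,0,0,0,0,0,0,0,0,0,0.4,0.4,0.4,0.4,0.2,0,0],"finger_gap": [0,0,0,0,0,0,0,0,0,0,0,0,0,0,0,0,0]}'; python3 - <<'E'
from plant import bot
import cv2,numpy as np
f=lambda i:cv2.resize(i[:,:,::-1],None,fx=4.5,fy=4.5,interpolation=cv2.INTER_CUBIC)
cv2.imwrite("pics/b1.png",np.hstack([f(bot.snapshot("scene")[80:180,215:300]),f(bot.snapshot("top")[150:250,385:475])]))
E
```

```text
time_s: 4.4
tool_pos: [0.6077, -0.3095, 0.1477]
eef_rot: [0.0, 0.707, 0.707, 0.0]
force: [0.5, 0.1, 0.4]
finger_gap: 0.0003
gripper_force: 0.0
```

View pics/b1.png

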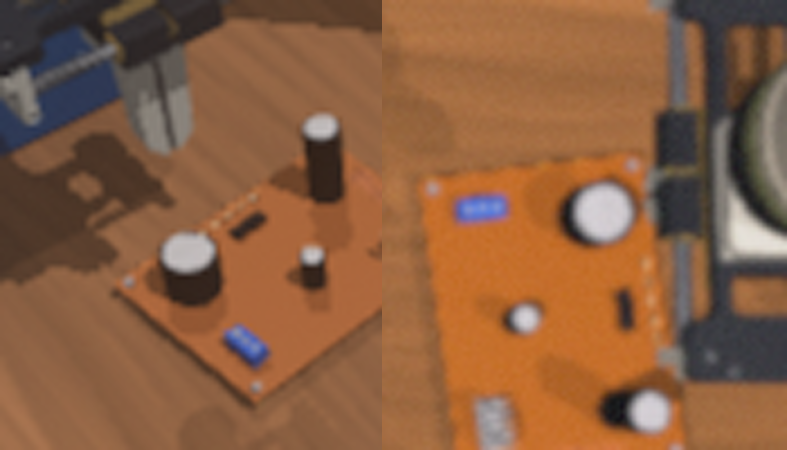

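The closed fingertips show above and behind the board fat capacitor, at about (252,113) in the scene view, with clear space around them. I check the reprojection, then descend and hold.

To row units: 0.012 m is 0.24.

```bash
python3 - <<'E'
from m import *
for n in C:
    c=C[n];p=c['intrinsics']@rot(c['attitude']).T@(np.array([.6077,-.3095,.1287])-c['position']);print(n,p[:2]/p[2])
E
python3 nudge.py '{"drx": [0,0,0,0,0,0,0],"dry": [0,0,0,0,0,0,0],"drz": [0,0,0,0,0,0,0],"sx": [0,0,0,0,0,0,0],"sy": [0,0,0,0,0,0,0],"sz": [0.24,0.24,0.24,0.24,0.24,0,0],"finger_gap": [0,0,0,0,0,0,0]}'; python3 - <<'E'
from plant import bot
import cv2,numpy as np
f=lambda i:cv2.resize(i[:,:,::-1],None,fx=4.5,fy=4.5,interpolation=cv2.INTER_CUBIC)
cv2.imwrite("pics/b2.png",np.hstack([f(bot.snapshot("scene")[80:180,215:300]),f(bot.snapshot("top")[150:250,385:475])]))
E
```

```text
top [446.39873867 193.94382879]
scene [251.36690217 111.40653032]
time_s: 5.2
tool_pos: [0.6074, -0.3087, 0.0869]
eef_rot: [-0.0, 0.707, 0.707, -0.0]
force: [-0.2, -0.9, -0.5]
finger_gap: 0.0007
gripper_force: 0.0
```

View pics/b2.png

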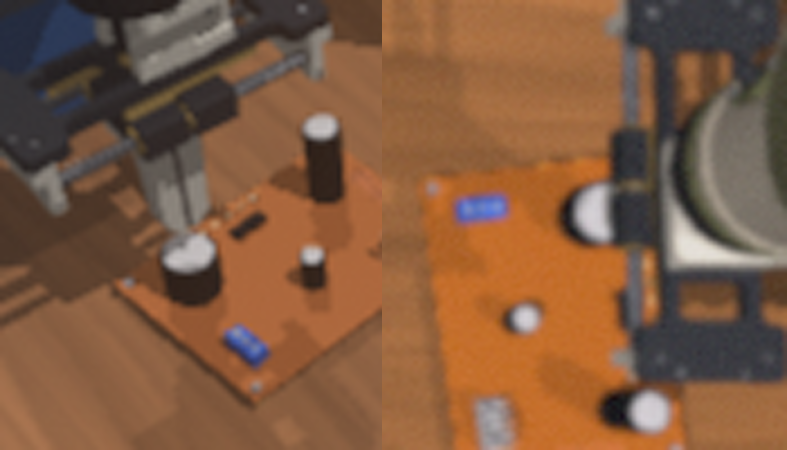

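The fingertips are centred just above the fat capacitor's top, about (180,230) in the crop, with clearance to the tall one. I hold here, then rise.

To row units: 0.03 m is 0.6, 0.025 m is 0.5.

```bash
python3 nudge.py '{"drx": [0,0,0,0,0,0,0,0,0,0,0,0,0,0,0,0,0,0,0,0],"dry": [0,0,0,0,0,0,0,0,0,0,0,0,0,0,0,0,0,0,0,0],"drz": [0,0,0,0,0,0,0,0,0,0,0,0,0,0,0,0,0,0,0,0],"sx": [0,0,0,0,0,0,0,0,0,0,0,0,0,0,0,0,0,0,0,0],"sy": [0,0,0,0,0,0,0,0,0,0,0,0,0,0,0,0,0,0,0,0],"sz": [0,0,0,0,0,0,0,0,0,0,0,0,0,0,0,0,0,0,0,0],"finger_gap": [0,0,0,0,0,0,0,0,0,0,0,0,0,0,0,0,0,0,0,0]}'; python3 nudge.py '{"drx": [0,0,0,0,0,0,0,0,0,0,0,0,0,0,0,0,0],"dry": [0,0,0,0,0,0,0,0,0,0,0,0,0,0,0,0,0],"drz": [0,0,0,0,0,0,0,0,0,0,0,0,0,0,0,0,0],"sx": [0,0,0,0,0,0.6,0.6,0.6,0.6,0.6,0.6,0.6,0.6,0.6,0.5,0,0],"sy": [0,0,0,0,0,-0.12,-0.12,-0.12,-0.12,-0.12,-0.12,-0.12,-0.12,-0.12,-0.08,0,0],"sz": [-0.4,-0.4,-0.4,-0.4,0,0,0,0,0,0,0,0,0,0,0,0,0],"finger_gap": [0,0,0,0,0,0,0,0,0,0,0,0,0,0,0,0,0]}'
```

```text
time_s: 7.3
tool_pos: [0.6075, -0.3088, 0.0874]
eef_rot: [0.0, 0.707, 0.707, -0.0]
force: [-0.4, 0.3, -0.5]
finger_gap: 0.0003
gripper_force: 0.0
time_s: 9.0
tool_pos: [0.5493, -0.0136, 0.1669]
eef_rot: [-0.0, 0.707, 0.708, -0.0]
force: [-0.4, -0.5, -0.0]
finger_gap: 0.0003
gripper_force: 0.0
```

To row units: 0.02 m is 0.4, 0.007 m is 0.14.

```bash
python3 nudge.py '{"drx": [0,0,0,0,0,0,0],"dry": [0,0,0,0,0,0,0],"drz": [0,0,0,0,0,0,0],"sx": [0,0,0,0,0,0,0],"sy": [0,0,0,0,0,0,0],"sz": [0.4,0.4,0.4,0.4,0.14,0,0],"finger_gap": [0,0,0,0,0,0,0]}'; python3 - <<'E'
from plant import bot
import cv2,numpy as np
f=lambda i:cv2.resize(i[:,:,::-1],None,fx=4.5,fy=4.5,interpolation=cv2.INTER_CUBIC)
cv2.imwrite("pics/t1.png",np.hstack([f(bot.snapshot("scene")[150:250,300:385]),f(bot.snapshot("top")[170:270,270:360])]))
E
```

```text
time_s: 9.7
tool_pos: [0.5498, -0.0144, 0.0807]
eef_rot: [0.0, 0.707, 0.707, -0.0]
force: [-0.8, -0.5, -0.3]
finger_gap: 0.0006
gripper_force: 0.0
```

View pics/t1.png

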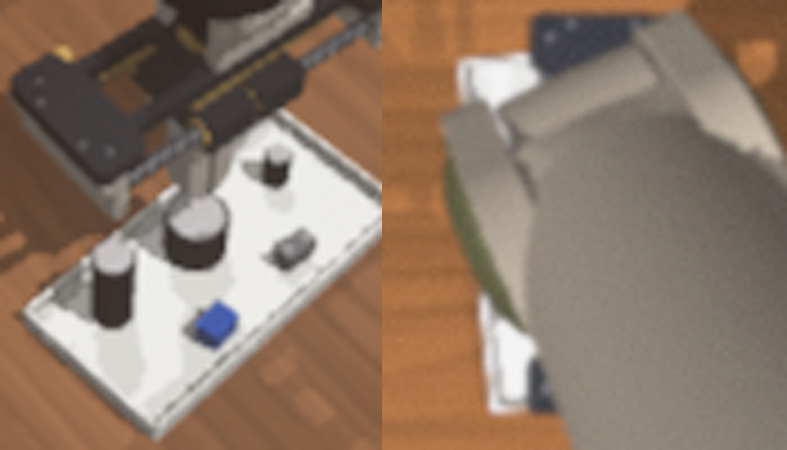

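The fingertips hang just above the fat spare's top, about (197,195) in the crop, and clear of the tall and small spares. I hold, rise and go over the big button.

To row units: 0.033 m is 0.66, -0.02 m is -0.4.

```bash
python3 nudge.py '{"drx": [0,0,0,0,0,0,0,0,0,0,0,0,0,0,0,0,0,0,0,0],"dry": [0,0,0,0,0,0,0,0,0,0,0,0,0,0,0,0,0,0,0,0],"drz": [0,0,0,0,0,0,0,0,0,0,0,0,0,0,0,0,0,0,0,0],"sx": [0,0,0,0,0,0,0,0,0,0,0,0,0,0,0,0,0,0,0,0],"sy": [0,0,0,0,0,0,0,0,0,0,0,0,0,0,0,0,0,0,0,0],"sz": [0,0,0,0,0,0,0,0,0,0,0,0,0,0,0,0,0,0,0,0],"finger_gap": [0,0,0,0,0,0,0,0,0,0,0,0,0,0,0,0,0,0,0,0]}'; python3 nudge.py '{"drx": [0,0,0,0,0,0,0,0,0,0,0,0,0,0,0,0,0,0,0,0],"dry": [0,0,0,0,0,0,0,0,0,0,0,0,0,0,0,0,0,0,0,0],"drz": [0,0,0,0,0,0,0,0,0,0,0,0,0,0,0,0,0,0,0,0],"sx": [0,0,0,0,0,0.66,0.66,0.66,0.66,0.66,0.66,0.66,0.66,0.66,0.66,0.66,0,0,0,0],"sy": [0,0,0,0,0,0,0,0,0,0,0,0,0,0,-0.04,-0.04,0,0,0,0],"sz": [-0.4,-0.4,-0.4,-0.4,0,0,0,0,0,0,0,0,0,0,0,0,0,0.4,0.4,0],"finger_gap": [0,0,0,0,0,0,0,0,0,0,0,0,0,0,0,0,0,0,0,0]}';  python3 nudge.py '{"drx": [0,0,0],"dry": [0,0,0],"drz": [0,0,0],"sx": [0,0,0],"sy": [0,0,0],"sz": [0.2,0,0],"finger_gap": [0,0,0]}'; python3 - <<'E'
from plant import bot
import cv2,numpy as np
f=lambda i:cv2.resize(i[:,:,::-1],None,fx=4.5,fy=4.5,interpolation=cv2.INTER_CUBIC)
cv2.imwrite("pics/p1.png",f(bot.snapshot("scene")[240:360,390:520]))
E
```

```text
time_s: 11.8
tool_pos: [0.5495, -0.0138, 0.0804]
eef_rot: [0.0, 0.707, 0.707, -0.0]
force: [-0.9, 0.7, -0.6]
finger_gap: 0.0006
gripper_force: 0.0
time_s: 13.8
tool_pos: [0.5442, 0.3474, 0.1173]
eef_rot: [-0.0, 0.707, 0.707, -0.003]
force: [0.0, -1.3, -0.1]
finger_gap: 0.0006
gripper_force: 0.0
time_s: 14.1
tool_pos: [0.5457, 0.3491, 0.1107]
eef_rot: [0.0, 0.707, 0.707, 0.0]
force: [0.1, -0.6, 0.3]
finger_gap: 0.0003
gripper_force: 0.0
```

View pics/p1.png

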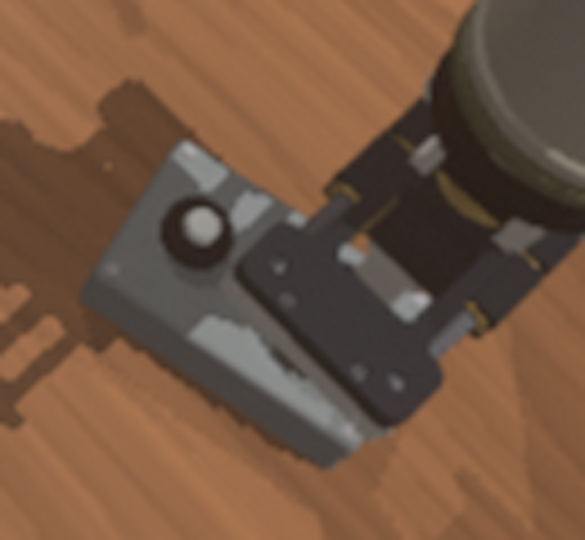

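The gripper hides the big button but the little one, about (202,225) in the crop, is clear. I descend slowly and watch the force.

To row units: 0.01 m is 0.2, 0.004 m is 0.08.

```bash
python3 nudge.py '{"drx": [0,0,0,0,0],"dry": [0,0,0,0,0],"drz": [0,0,0,0,0],"sx": [0,0,0,0,0],"sy": [0,0,0,0,0],"sz": [0.2,0.2,0.08,0,0],"finger_gap": [0,0,0,0,0]}'; python3 nudge.py '{"drx": [0,0,0],"dry": [0,0,0],"drz": [0,0,0],"sx": [0,0,0],"sy": [0,0,0],"sz": [0.06,0,0],"finger_gap": [0,0,0]}';python3 nudge.py '{"drx": [0,0,0],"dry": [0,0,0],"drz": [0,0,0],"sx": [0,0,0],"sy": [0,0,0],"sz": [0.06,0,0],"finger_gap": [0,0,0]}'
```

```text
time_s: 14.65
tool_pos: [0.5454, 0.3492, 0.0862]
eef_rot: [-0.0, 0.707, 0.707, -0.0]
force: [-0.6, -0.2, -0.2]
finger_gap: 0.0005
gripper_force: 0.0
time_s: 14.95
tool_pos: [0.5455, 0.3492, 0.0835]
eef_rot: [0.0, 0.707, 0.707, 0.0]
force: [0.6, -0.5, 0.1]
finger_gap: 0.0004
gripper_force: 0.0
time_s: 15.25
tool_pos: [0.5457, 0.3494, 0.0805]
eef_rot: [0.0, 0.707, 0.707, 0.0]
force: [-0.3, 0.1, 1.2]
finger_gap: 0.0003
gripper_force: 0.9
```

To row units: 0.002 m is 0.04.

```bash
for i in 1 2; do python3 nudge.py '{"drx": [0,0,0],"dry": [0,0,0],"drz": [0,0,0],"sx": [0,0,0],"sy": [0,0,0],"sz": [0.04,0,0],"finger_gap": [0,0,0]}' | egrep 'pos|force:';done
```

```text
tool_pos: [0.5457, 0.3494, 0.0785]
force: [1.5, 0.4, 3.8]
gripper_force: 1.4
tool_pos: [0.5457, 0.3493, 0.0765]
force: [0.5, 0.4, 4.3]
gripper_force: 2.0
```

To row units: 0.001 m is 0.02.

```bash
for i in 1 2; do python3 nudge.py '{"drx": [0,0,0],"dry": [0,0,0],"drz": [0,0,0],"sx": [0,0,0],"sy": [0,0,0],"sz": [0.02,0,0],"finger_gap": [0,0,0]}' | egrep 'pos|force:';done
```

```text
tool_pos: [0.5457, 0.3493, 0.0755]
force: [0.8, 0.2, 4.9]
gripper_force: 2.3
tool_pos: [0.5457, 0.3494, 0.0751]
force: [-0.3, -0.2, 10.5]
gripper_force: 5.4
```

The force jumped to 10.5 N, so the button is at its stop. I release and rise.

To row units: -0.02 m is -0.4, -0.01 m is -0.2.

```bash
python3 nudge.py '{"drx": [0,0,0,0,0,0,0,0,0,0,0,0],"dry": [0,0,0,0,0,0,0,0,0,0,0,0],"drz": [0,0,0,0,0,0,0,0,0,0,0,0],"sx": [0,0,0,0,0,0,0,0,0,0,0,0],"sy": [0,0,0,0,0,0,0,0,0,0,0,0],"sz": [0,0,-0.2,-0.4,-0.4,-0.4,-0.4,0,0,0,0,0],"finger_gap": [0,0,0,0,0,0,0,0,0,0,0,0]}'
python3 - <<'E'
from plant import bot
import cv2,numpy as np
for n in("scene","top"):
    a=cv2.imread(f"pics/{n}0.png")[:,:,::-1].astype(int);b=bot.snapshot(n).astype(int)
    if n=="scene":
        print(abs(a-b)[170:245,305:390].mean(),abs(a-b)[200:400,200:390].mean(),abs(a-b)[100:170,240:320].mean())
print(bot.finish_job())
E
```

```text
time_s: 17.65
tool_pos: [0.5451, 0.349, 0.1635]
eef_rot: [-0.0, 0.707, 0.707, -0.001]
force: [-0.3, -0.0, -1.3]
finger_gap: 0.0006
gripper_force: 0.0
22.61495424836601 12.511359649122808 15.61
the job is handed in; nothing more can be done
None
```

The job is handed in at 17.8 s on the robot clock: I pointed at the fat board capacitor and its match in the tray for over 2 s each with fingertips about 27 mm above, then pressed the big button to its stop and released it; I felt no contact elsewhere, but I didn't check by eye at the end that nothing had moved or that the buttons were out, and no verdict came back.

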